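# Return the borrowed bead tube and hold up the tube caddy

### The job

We are clearing the weaving table: take the orange bead tube out of the wooden block and stand it fully down in the empty hole of the round caddy, then let go of it. After that take the caddy by its red handle, lift it without tipping it or losing a tube, and finish while still holding it level and still over its cutting mat, about 10 cm clear, so that the mat can be drawn out from under it. Leave everything else where it stands.

Things in the scene. Friction and masses are not known exactly. Their poses are not given: they have to be found in the camera images.
- caddy: round two-tier plywood caddy, 194 mm across, loose, 0.6 kg with its tubes, standing on the mat, turned any way. Origin: centre of its underside, z up. Upper disc: 44 to 56 mm above the origin, six 25 mm holes on a circle of 72 mm radius, 60 degrees apart, the empty one on the caddy's +x. Below each a like recess in the lower disc takes the tube's foot, floor 8 mm above the origin. An 18 mm post carries the handle
- caddy_handle: red turned handle fixed on the caddy's post: a round grip 28 mm in diameter, straight from 0 to 38 mm above this origin, rounded top at 43 mm. Origin on the caddy's middle axis, 108 mm above the caddy's origin. Being round it may be taken from above with fingers closing along any horizontal line
- caddy_grip (a point): point in the middle of the red handle's grip, on the caddy's middle axis, 131 mm above the caddy's origin: where to take it from above. The loaded caddy balances under it
- empty_hole (a point): centre of the mouth of the caddy's one empty hole (25 mm wide), on the top face, 56 mm above the caddy's origin, 72 mm out from its axis; z up. Tubes stand 72 mm away on both sides: fingers closing along the circle of holes (square to the line from handle to hole) have room and keep the hand off the handle
- tube_orange: the borrowed bead tube: round, capped, 20 mm in diameter, 95 mm long, rounded foot, orange beads, domed orange cap (top 18 mm), 25 to 50 g. Origin: centre of its foot, z to the cap. Starts upright in one of the block's three holes, foot 8 mm above the table; ends with its foot 8 mm above the caddy's origin, top 51 mm above the upper disc
- tube_blue: the same kind of bead tube (20 mm in diameter, 95 mm long, 25 to 50 g) with blue beads and cap, standing in one of the five other holes of the caddy, top 51 mm above the upper disc. Origin: centre of its foot, z to the cap. Stays in its hole
- tube_green: the same kind of bead tube (20 mm in diameter, 95 mm long, 25 to 50 g) with green beads and cap, standing in one of the five other holes of the caddy, top 51 mm above the upper disc. Origin: centre of its foot, z to the cap. Stays in its hole
- tube_yellow: the same kind of bead tube (20 mm in diameter, 95 mm long, 25 to 50 g) with yellow beads and cap, standing in one of the five other holes of the caddy, top 51 mm above the upper disc. Origin: centre of its foot, z to the cap. Stays in its hole
- tube_purple: the same kind of bead tube (20 mm in diameter, 95 mm long, 25 to 50 g) with purple beads and cap, standing in one of the five other holes of the caddy, top 51 mm above the upper disc. Origin: centre of its foot, z to the cap. Stays in its hole
- tube_black: the same kind of bead tube (20 mm in diameter, 95 mm long, 25 to 50 g) with black beads and cap, standing in one of the five other holes of the caddy, top 51 mm above the upper disc. Origin: centre of its foot, z to the cap. Stays in its hole
- mat: small square grey-green cutting mat, 230 x 230 mm, 3 mm thick, lying on the table under the caddy, fixed. Origin: centre of its underside, on the table top
- block: fixed light wood block, 56 mm (its x) by 190 mm (its y), 45 mm high, with three 25 mm holes, 37 mm deep, in its top at y = -62, 0 and 62 mm. Origin: centre of its underside. They hold the orange tube, the awl and the glue stick in any order. Block and mat may swap sides of the table
- awl: awl with a turned wooden handle 30 mm wide, standing point down in a hole of the block, its top 112 mm above the table. Origin: its point, 8 mm above the table. Bystander
- glue_stick: white glue stick with a blue band and a black cap, 21 mm in diameter, 100 mm long, standing in a hole of the block. Origin: centre of its foot. Bystander
- glue_bottle: white glue bottle with a grey-blue label and grey nozzle, 56 mm in diameter, 150 mm high, at the back of the table. Origin: centre of its foot. Bystander
- pencil_tin: spotted pencil case, a rigid closed tin 75 x 190 x 50 mm, on the left. Origin: centre of its underside. Bystander
- basket: basket being woven on a white form: a cardboard disc of 160 mm diameter with brown stakes round its rim, 112 mm high, on the right. Origin: centre of its underside. Bystander
- tape_roll: roll of cream paper tape lying flat, 90 mm in diameter, 24 mm high, at the back right. Origin: centre of its underside. Bystander

How it is judged:
By the outcome, as a careful person would: the job done as asked, in the order asked, and still so for the second after the job is handed in, while the arm keeps its last pose, push and grip.
It also fails if it takes over 61 s, if anything falls off the work surface, if the arm or the gripper's body presses on something with over 40 N, if the wrist force passes 120 N, or if a joint passes its speed limit or range.

### The arm

A 6-joint arm with a two-finger parallel gripper is mounted at the origin on the work surface. World frame = base frame: x ahead of the robot, y to its left, z up, the work surface at z = 0. Lengths are in m, angles in rad, forces in N, time in s.
With the tool pointing down it reaches from about 0.275 to 0.825 m from the base axis. Payload 4.9 kg.
Tool frame: the origin (TCP) lies midway between the tips of the shut fingers; the grasp point (between the pads) lies 19 mm behind it; z points along the fingers, y is the line along which they close (so a half turn about z gives the same grasp; the last joint's range is limited). The gripper opens to 85 mm and grips with 20 to 120 N. Pads are 22 mm wide; open, the fingers measure 114 mm over their backs; the gripper's body (76 mm by 85 mm) begins 54 mm behind the grasp point. The pads swing forward as they close: fully open they stand 13 mm farther back than shut.
Start: joints at [-1.326, 0.326, -0.193, 1.052, 0, 1.437], TCP at [0.203, -0.511, 0.231] pointing down, gripper open.
Joint ranges: [-2.65, 2.65], [-0.97, 1.79], [-1.3, 1.35], [-1.93, 2.1], [-1.47, 1.37], [-3.14, 3.14]. Speed limits (rad/s): [2.57, 2.57, 3.14, 3.14, 3.14, 3.14].

### API

Orientations are given as a rotation vector (axis times angle).
In Python, from workcell import state, get_image, camera_model, close_job gives the robot as it stands. The module is installed in compiled form; this text tells all that it offers.
- The arm moves only by the shell command python3 -m inch 'ROWS' [FORCE]. ROWS is JSON, a list that holds one entry, the list of rows, each a list of 7 numbers: the shift along the tool's x, y, z in mm, then the turn, a rotation vector about the tool's x, y, z in degrees, then the opening, from 0 (shut) to 1 (fully open). In form: [[[dx, dy, dz, wx, wy, wz, jaw], ...]]. A call has exactly 5 rows; each row is the pose to reach, as a shift and turn from the pose commanded when the call began, along the tool's axes at that moment; what a row does not reach only later rows make up. A row lasts 1/10 s, in which the tool goes at most 50 mm and 8.59 degrees, less where a joint would pass 70% of its speed; a pose out of reach is approached as far as the arm can. A call with a gripper value outside its range is refused whole. The fingers move at their own pace and stop on an object; FORCE is the grip in N (left out, the last holds). Time passes only in rows, so rows that repeat a pose let the fingers close, or fill a call up. It gives the time, the measured TCP pose, the force, the opening and the grip force at its end, in the units of the state.
- state(): the state, without advancing time (a new reading comes with each control period).
- get_image(name): name is "side" or "top"; returns the picture (480x640x3 uint8, blue, green, red); there is no depth.
- camera_model(name): a dict with "fov_y" (degrees; the focal length in pixels is half the picture's height over the tangent of half this angle, whatever the lens; pixels are square), "cx", "cy" (the principal point, pixels), "origin" and "rotation" of the camera in the world. Camera axes: x right, y up, looking along -z (the intrinsics and any distortion apply to the point x, -y, -z); pixel columns grow to the right and rows downward; lengths in m; the calibration is good to about 2 mm. A picture is of the moment at which its call begins. camera_model takes no time and is no camera call.
- close_job(): hands the job in; it is judged then, once.
The state is a dict: "clock": time; "joint_positions": joint angles; "joint_vel": joint speeds; "tau": joint torques, N m; "ee_pos": TCP position; "ee_rot": TCP orientation; "ft_force": force on the tool from outside, world axes, zero at the start; "wrist_torque": the same for the moment, N m; "grip_width": finger opening in m; "gripper_force": force on a finger pad.
Only numpy, scipy, OpenCV 4.12 (cv2) and the standard library are available. Lean on these libraries where they do the work, as an engineer would, in place of code of your own. Each camera call takes 0.05 s, during which the arm holds its last target. There are 200 camera calls.

## Working session

There is one attempt and no reset: what is moved stays moved. The work goes in short steps, Python scripts to look and compute and a shell command to move; the robot and the scene stay as the last step left them, time stands still between calls to the robot, and variables do not carry over. Pictures are saved under pics/ and viewed, at most 10 in all, crops included, and the job is handed in when it is done.

```bash
mkdir -p pics
python3 - <<'E'
from workcell import *
import cv2
for n in("side","top"):
    m=camera_model(n);print(n,m)
    cv2.imwrite(f"pics/{n}0.png",get_image(n))
print(state())
E
```

```text
side {'fov_y': 47.45865582270613, 'cx': 320.42346277743167, 'cy': 237.5700370877471, 'origin': array([ 0.30519238, -0.96444704,  1.07011355]), 'rotation': array([ 0.81085353, -0.13189363, -0.30551165])}
top {'fov_y': 42.78411305024346, 'cx': 327.3220988088254, 'cy': 238.59772337152242, 'origin': array([ 0.3261962 , -0.00821753,  1.6857159 ]), 'rotation': array([ 0.13235484, -0.1386782 , -1.5749068 ])}
{'clock': 0.1, 'joint_positions': array([-1.32618328e+00,  3.26879146e-01, -1.93505790e-01,  1.05200751e+00,
       -2.52000539e-05,  1.43660310e+00]), 'joint_vel': array([-0.00012409, -0.00125771,  0.00257365,  0.00087664, -0.00032579,
       -0.00040598]), 'tau': array([ 1.21921297e-03, -4.44240439e+01,  2.63037694e+01,  7.83249910e-03,
        6.33972704e-06, -3.06060521e-06]), 'ee_pos': array([ 0.20327189, -0.51047941,  0.23056672]), 'ee_rot': array([-3.08384704e+00, -5.91176498e-01,  1.77784030e-04]), 'ft_force': array([-0.81871213, -0.2062546 , -0.45907637]), 'wrist_torque': array([ 0.0302361 ,  0.01848989, -0.00450028]), 'gripper_force': 0.0, 'grip_width': 0.0855100172255623}
```

View pics/top0.png

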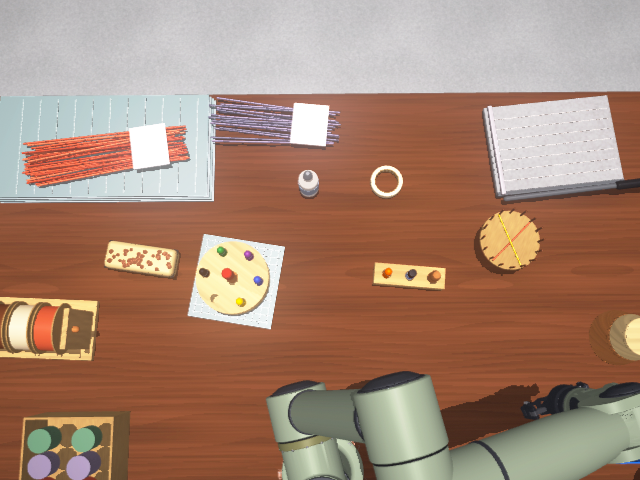

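View pics/side0.png

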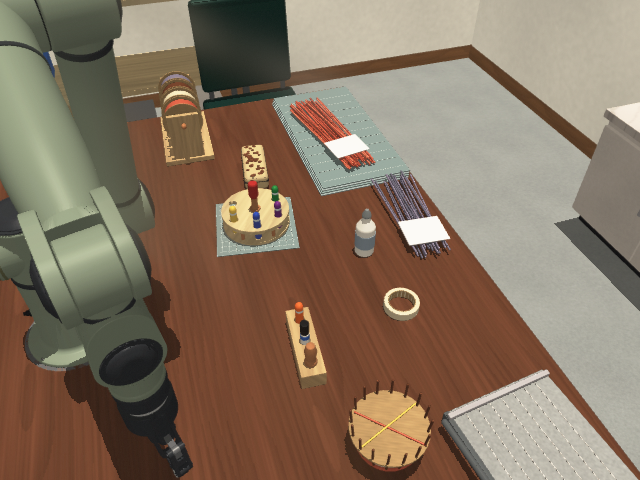

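The top view shows the caddy at about (232,278) with its red handle at (228,273) and the empty hole near (214,299). The orange tube is at (387,272) in the block. In the side view the orange tube is at (299,308) and the handle at (253,188). Next I'll enlarge both views.

Run:
```python
import cv2,numpy as np
t=cv2.imread("pics/top0.png");s=cv2.imread("pics/side0.png")
f=lambda im,x,y,w,h,k:cv2.resize(im[y:y+h,x:x+w],None,fx=k,fy=k,interpolation=cv2.INTER_CUBIC)
a=f(t,185,230,100,100,4);b=f(s,210,170,100,100,4)
c=f(t,365,250,100,50,4);d=f(s,270,295,100,50,4)
cv2.imwrite("pics/crop.png",np.vstack([np.hstack([a,b]),np.hstack([c,d])]))
```

```text
(no output)
```

View pics/crop.png

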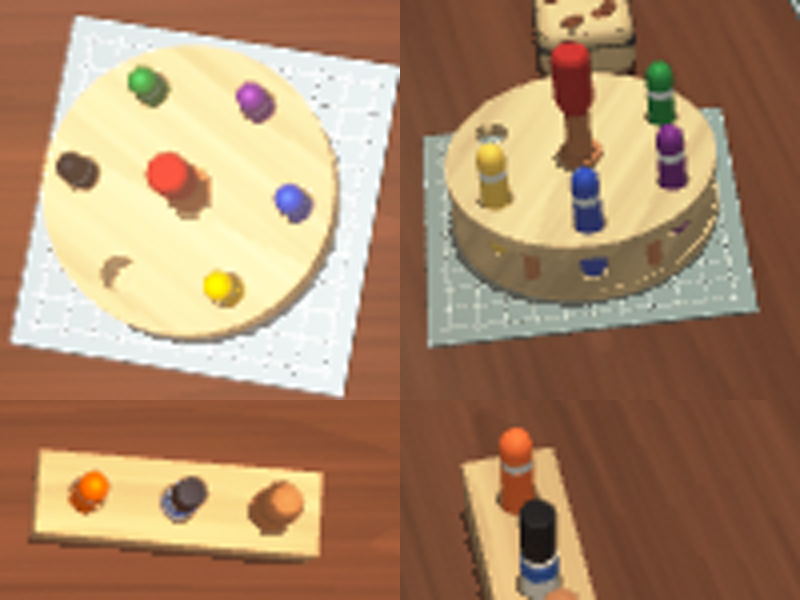

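In the enlarged view I read these caddy caps in the top view: green (144,82), purple (253,100), blue (292,200), yellow (218,286) and black (72,165). The handle top is at (168,174) and the empty hole at about (116,271). The orange cap is at (94,485) in the top view and (515,440) in the side view. I'll fit poses to all of these.

```bash
cat > h.py <<'E'
import numpy as np
from scipy.spatial.transform import Rotation as R
from scipy.optimize import least_squares
from workcell import *
C={n:camera_model(n) for n in("side","top")}
def proj(n,P):
    m=C[n];p=(np.atleast_2d(P)-m["origin"])@R.from_rotvec(m["rotation"]).as_matrix()
    f=240/np.tan(np.radians(m["fov_y"]/2))
    return np.c_[m["cx"]+f*p[:,0]/-p[:,2],m["cy"]+f*p[:,1]/p[:,2]]
def report(r,name): print(name,np.round(r.x,4),"\n",np.round(r.fun.reshape(-1,2),1).tolist())
def tool(target):   # shift to target in tool axes, mm
    s=state();M=R.from_rotvec(s["ee_rot"]).as_matrix()
    return M.T@(np.array(target)-s["ee_pos"])*1000
E
python3 - <<'E'
from h import *
ang=np.radians([-120,180,120,60,-60])
T=lambda L:np.array(L)/4+[185,230]
S=lambda L:(np.array(L)-[400,0])/4+[210,170]
top=T([[144,82],[253,100],[292,200],[218,286],[72,165],[168,174]])
side=S([[659,70],[670,134],[586,176],[490,152],[571,52]])
def f(q):
    x,y,w=q
    c=[[x+.072*np.cos(a+w),y+.072*np.sin(a+w),.098] for a in ang]
    hd=[[x,y,.147]]
    return np.r_[proj("top",c+hd)-top,proj("side",c[:4]+hd)-side].ravel()
r=least_squares(f,[.35,.25,2.5]);report(r,"caddy x y yaw")
x,y,w=r.x;print("hole",x+.072*np.cos(w),y+.072*np.sin(w),np.degrees(w)); print(proj("top",[x+.072*np.cos(w),y+.072*np.sin(w),.059])*1)
m=T([[77,15],[399,66],[343,395],[12,342]])
def mf(q):
    a=q[2]+np.radians([45,-45,-135,135]);return (proj("top",np.c_[q[0]+.1626*np.cos(a),q[1]+.1626*np.sin(a),0*a+.003])-m).ravel()
report(least_squares(mf,[.35,.25,-.2]),"mat")
o1=np.array([365+94/4,250+85/4]);o2=np.array([270+115/4,295+40/4])
r=least_squares(lambda p:np.r_[proj("top",p)[0]-o1,proj("side",p)[0]-o2],[.35,-.2,.1]);report(r,"orange free")
B=np.array([[40,450],[322,473],[318,550],[35,535]])/4+[365,150]
def bf(q):
    M=np.array([[np.cos(q[2]),-np.sin(q[2])],[np.sin(q[2]),np.cos(q[2])]])
    P=np.array([[.028,.095],[.028,-.095],[-.028,-.095],[-.028,.095]])@M.T+q[:2]
    o=M@[0,.062]+q[:2]
    return np.r_[proj("top",np.c_[P,[.045]*4])-B,proj("top",[*o,.097])-o1,proj("side",[*o,.097])-o2].ravel()
r=least_squares(bf,[.35,-.2,0]);report(r,"block");q=r.x
print("orange",q[0]-.062*np.sin(q[2]),q[1]+.062*np.cos(q[2]))
s=state();print(R.from_rotvec(s["ee_rot"]).as_matrix().round(3))
E
```

```text
caddy x y yaw [0.508  0.2371 2.4582] 
 [[0.1, -0.8], [-0.1, -1.2], [-0.3, -0.6], [0.4, -0.5], [0.2, -0.2], [0.5, -0.5], [-0.6, 0.0], [-0.8, -0.3], [-1.1, -0.1], [-0.7, -0.1], [-0.8, 0.7]]
hole 0.45213853568822104 0.28260151583544924 140.8423904148208
[[215.10665153 297.98559176]]
mat [ 0.5037  0.2336 -0.1661] 
 [[-0.4, -0.1], [0.4, -0.1], [0.2, 0.2], [-0.2, 0.1]]
orange free [ 0.5161 -0.1752  0.0925] 
 [[0.0, -0.2], [-0.2, 0.0]]
block [ 0.5098 -0.2373 -0.0798] 
 [[0.2, -0.0], [0.0, -0.8], [0.2, 0.7], [0.3, -0.6], [0.3, 0.1], [-0.7, -1.0]]
orange 0.5147408480125388 -0.1755335099815991
[[ 0.929  0.37  -0.   ]
 [ 0.37  -0.929  0.002]
 [ 0.    -0.002 -1.   ]]
```

The fits agree to about a pixel. The orange tube is at (0.515,-0.1755), the caddy at (0.508,0.237) with yaw 141°, and the mat centre at (0.504,0.234). First I'll approach the orange tube with the fingers closing along the block's x.

```bash
cat >> h.py <<'E'
def goto(target,yaw):  # print tool-axis shift (mm) and wz (deg) to put TCP at target with tool y at yaw (deg)
    s=state();M=R.from_rotvec(s["ee_rot"]).as_matrix()
    d=(yaw-np.degrees(np.arctan2(M[1,1],M[0,1]))+90)%180-90
    print("shift",tool(target).round(1),"wz",round(-d,1),"pos",s["ee_pos"].round(4),"tilt",M[:,2].round(4),"clock",s["clock"].round(2) if hasattr(s["clock"],"round") else s["clock"])
E
python3 -m inch '[[[41,-20,0,0,0,-6.4,1],[83,-39,0,0,0,-12.8,1],[124,-59,0,0,0,-19.2,1],[165,-78,0,0,0,-25.6,1],[207,-98,0,0,0,-32,1]]]' 40
python3 -c "
from h import *
goto([.5147,-.1755,.14],-4.6)"
```

```text
clock: 0.6
ee_pos: [0.3602, -0.3419, 0.231]
ee_rot: [-2.8, -1.424, 0.0]
ft_force: [0.6, -1.2, 0.0]
grip_width: 0.0859
gripper_force: 0.0
shift [225.4  26.9  91.1] wz -31.5 pos [ 0.3602 -0.3419  0.231 ] tilt [-2.e-04  3.e-04 -1.e+00] clock 0.6
```

```bash
python3 -m inch '[[[45,5,10,0,0,-6.3,1],[90,11,20,0,0,-12.6,1],[135,16,40,0,0,-18.9,1],[180,22,65,0,0,-25.2,1],[225,27,90,0,0,-31.5,1]]]' 40
python3 - <<'E'
from h import *
import cv2
goto([.5147,-.1755,.062],-4.6)
t=get_image("top");s=get_image("side")
f=lambda im,x,y,w,h,k:cv2.resize(im[y:y+h,x:x+w],None,fx=k,fy=k,interpolation=cv2.INTER_CUBIC)
cv2.imwrite("pics/g1.png",np.hstack([f(t,345,225,100,100,4),f(s,250,240,100,100,4)]))
E
```

```text
clock: 1.1
ee_pos: [0.5135, -0.1788, 0.1422]
ee_rot: [2.307, 2.132, 0.0]
ft_force: [0.3, -0.5, 0.6]
grip_width: 0.0856
gripper_force: 0.0
shift [ 3.4  0.9 80.2] wz 0.1 pos [ 0.5135 -0.1788  0.1422] tilt [ 4.e-04 -3.e-04 -1.e+00] clock 1.1
```

View pics/g1.png

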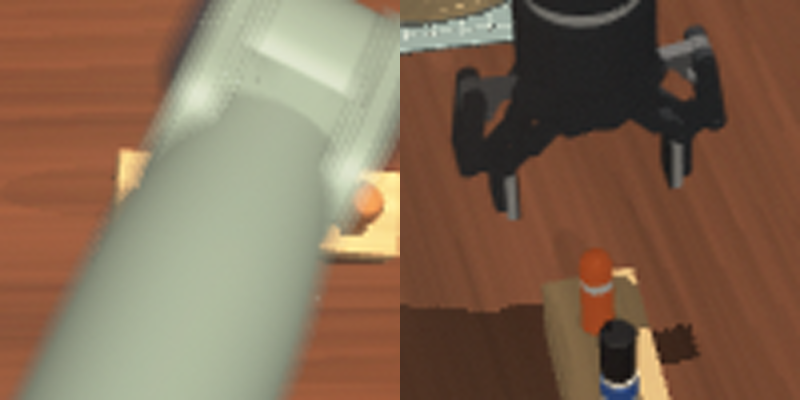

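The fingers stand over the orange tube in the side view (crop (597,270)). The arm hides it from the top camera. I'll descend now.

```bash
python3 -m inch '[[[1,0,30,0,0,0,1],[2,1,60,0,0,0,1],[2,1,77,0,0,0,1],[2,1,77,0,0,0,1],[2,1,77,0,0,0,1]]]' 40
python3 -m inch '[[[0,0,0,0,0,0,0.15],[0,0,0,0,0,0,0.15],[0,0,0,0,0,0,0.15],[0,0,0,0,0,0,0.15],[0,0,0,0,0,0,0.15]]]' 40
python3 -c "
from h import *
goto([.5147,-.1755,.062],-4.6)"
```

```text
clock: 1.7
ee_pos: [0.5133, -0.1787, 0.0663]
ee_rot: [-2.313, -2.125, 0.0]
ft_force: [-0.3, -0.0, 0.4]
grip_width: 0.085
gripper_force: 0.0
clock: 2.2
ee_pos: [0.5138, -0.1786, 0.0665]
ee_rot: [2.312, 2.126, 0.0]
ft_force: [-0.3, -0.2, 2.6]
grip_width: 0.0183
gripper_force: 38.9
shift [3.2 0.6 4.5] wz -0.2 pos [ 0.5138 -0.1786  0.0665] tilt [ 8.e-04 -5.e-04 -1.e+00] clock 2.2
```

```bash
python3 -m inch '[[[0,0,-20,0,0,0,0.15],[0,0,-60,0,0,0,0.15],[0,0,-105,0,0,0,0.15],[0,0,-150,0,0,0,0.15],[0,0,-180,0,0,0,0.15]]]' 40
python3 -c "
from h import *
goto([.452,.283,.246],50.8)"
```

```text
clock: 2.7
ee_pos: [0.5142, -0.1787, 0.2494]
ee_rot: [2.31, 2.125, 0.002]
ft_force: [0.7, 0.5, -0.5]
grip_width: 0.0187
gripper_force: 39.5
shift [ 454.9 -100.6    2.5] wz -55.6 pos [ 0.5142 -0.1787  0.2494] tilt [ 0.0031 -0.0015 -1.    ] clock 2.7
```

```bash
python3 -m inch '[[[40,-9,0,0,0,-5.6,0.15],[86,-19,0,0,0,-11.2,0.15],[132,-29,0,0,0,-16.8,0.15],[178,-39,0,0,0,-22.4,0.15],[225,-50,0,0,0,-28,0.15]]]' 40
python3 -c "
from h import *
goto([.452,.283,.246],50.8)"
```

```text
clock: 3.2
ee_pos: [0.4819, 0.0516, 0.2461]
ee_rot: [1.725, 2.626, 0.0]
ft_force: [0.6, 0.3, -0.3]
grip_width: 0.0185
gripper_force: 39.6
shift [2.243e+02 6.440e+01 1.000e-01] wz -27.4 pos [0.4819 0.0516 0.2461] tilt [ 3.e-04  1.e-04 -1.e+00] clock 3.2
```

```bash
python3 -m inch '[[[47,13,0,0,0,-6,0.15],[94,27,0,0,0,-12,0.15],[141,40,0,0,0,-18,0.15],[188,54,0,0,0,-24,0.15],[223,64,0,0,0,-27.4,0.15]]]' 40
python3 -m inch '[[[0,0,30,0,0,0,0.15],[0,0,60,0,0,0,0.15],[0,0,80,0,0,0,0.15],[0,0,80,0,0,0,0.15],[0,0,80,0,0,0,0.15]]]' 40
python3 - <<'E'
from h import *
import cv2
goto([.452,.283,.13],50.8)
t=get_image("top");s=get_image("side")
cv2.imwrite("pics/t2.png",t);cv2.imwrite("pics/s2.png",s)
f=lambda im,x,y,w,h,k:cv2.resize(im[y:y+h,x:x+w],None,fx=k,fy=k,interpolation=cv2.INTER_CUBIC)
cv2.imwrite("pics/g2.png",np.hstack([f(t,185,230,100,125,4),f(s,205,125,100,125,4)]))
E
```

```text
clock: 3.7
ee_pos: [0.4525, 0.2829, 0.246]
ee_rot: [-1.051, -2.96, -0.001]
ft_force: [0.7, -1.0, 0.5]
grip_width: 0.0185
gripper_force: 39.5
clock: 4.2
ee_pos: [0.4534, 0.2801, 0.1662]
ee_rot: [-1.059, -2.957, 0.001]
ft_force: [0.8, 0.3, -0.6]
grip_width: 0.0189
gripper_force: 39.6
shift [ 2.9  1.4 36.2] wz -0.2 pos [0.4534 0.2801 0.1662] tilt [-6.e-04 -2.e-04 -1.e+00] clock 4.2
```

View pics/g2.png

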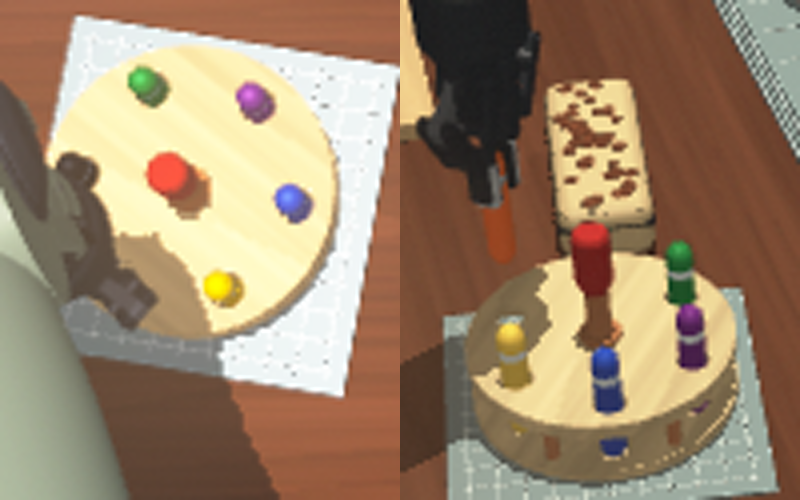

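```bash
python3 -m inch '[[[0,0,18,0,0,0,0.15],[0,0,36,0,0,0,0.15],[0,0,36,0,0,0,0.15],[0,0,36,0,0,0,0.15],[0,0,36,0,0,0,0.15]]]' 40
python3 - <<'E'
from h import *
import cv2
goto([.452,.283,.07],50.8)
s=state();p=s["ee_pos"];M=R.from_rotvec(s["ee_rot"]).as_matrix()
for k in(0,.003):
    b=p+M[:,0]*k; print(k,proj("side",[[*b[:2],p[2]-.0585+z] for z in(0,.01,.03)]).round(2).tolist())
c=np.array([.508,.2371]);
print("hole",proj("side",[.4521,.2826,.059]),"rim",[proj("side",[.4521+.0125*np.cos(a),.2826+.0125*np.sin(a),.059]).round(1).tolist() for a in np.radians([0,90,180,270])])
print("handle axis",proj("side",[[*c,.115],[*c,.145]]))
t=get_image("side");cv2.imwrite("pics/s3.png",t)
cv2.imwrite("pics/g3.png",cv2.resize(t[160:230,210:290],None,fx=8,fy=8,interpolation=cv2.INTER_CUBIC))
E
```

```text
clock: 4.8
ee_pos: [0.4545, 0.2805, 0.1315]
ee_rot: [1.059, 2.956, 0.003]
ft_force: [0.4, 0.3, -0.4]
grip_width: 0.0185
gripper_force: 39.6
shift [ 3.5  0.2 61.5] wz -0.2 pos [0.4545 0.2805 0.1315] tilt [ 0.0022  0.001  -1.    ] clock 4.8
0 [[232.57, 198.98], [232.19, 196.28], [231.41, 190.8]]
0.003 [[231.64, 198.75], [231.26, 196.04], [230.47, 190.57]]
hole [[232.15115116 202.45922315]] rim [[[236.4, 201.6]], [[231.3, 199.9]], [[227.9, 203.3]], [[233.0, 205.1]]]
handle axis [[252.91890655 192.75831289]
 [251.99735143 184.23844528]]
```

View pics/g3.png

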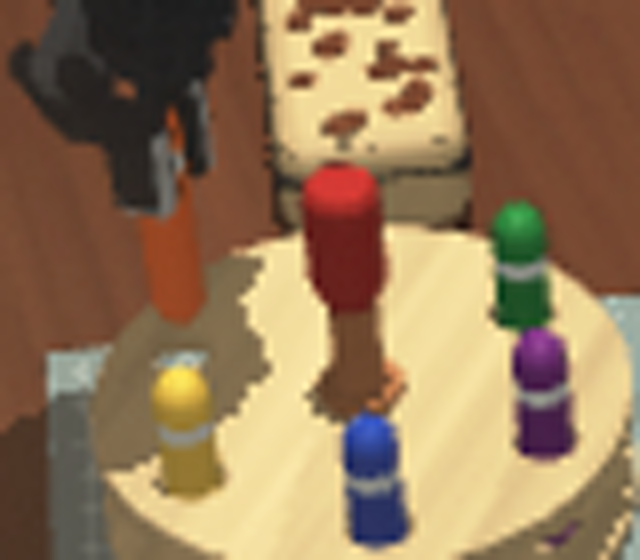

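The crop shows the tube's foot at (178,320), right above the hole remnant at (182,357). The tube axis projects to within about 0.3 px of the hole centre. I'll lower it in stages and watch the force.

```bash
python3 -m inch '[[[0,0,6,0,0,0,0.15],[0,0,12,0,0,0,0.15],[0,0,18,0,0,0,0.15],[0,0,23,0,0,0,0.15],[0,0,28,0,0,0,0.15]]]' 40
python3 -c "
from h import *
goto([.452,.283,.0695],50.8); s=state();print(s['ft_force'],s['wrist_torque'])"
```

```text
clock: 5.35
ee_pos: [0.4532, 0.28, 0.1013]
ee_rot: [-1.059, -2.957, 0.001]
ft_force: [-0.0, 0.4, -0.4]
grip_width: 0.0189
gripper_force: 39.6
shift [ 2.8  1.6 31.8] wz -0.2 pos [0.4532 0.28   0.1013] tilt [-7.e-04 -3.e-04 -1.e+00] clock 5.35
[-0.01519202  0.43353756 -0.35074413] [ 0.06118075 -0.00095087  0.00041807]
```

```bash
python3 -m inch '[[[0,0,6,0,0,0,0.15],[0,0,12,0,0,0,0.15],[0,0,18,0,0,0,0.15],[0,0,23,0,0,0,0.15],[0,0,27,0,0,0,0.15]]]' 40
python3 -m inch '[[[0,0,1,0,0,0,0.15],[0,0,2,0,0,0,0.15],[0,0,3,0,0,0,0.15],[0,0,4,0,0,0,0.15],[0,0,4,0,0,0,0.15]]]' 40
python3 -c "
from h import *
goto([.452,.283,.0695],50.8); s=state();print(s['ft_force'],s['wrist_torque'])"
```

```text
clock: 5.85
ee_pos: [0.4533, 0.2801, 0.0744]
ee_rot: [-1.059, -2.957, 0.0]
ft_force: [-1.6, -0.5, -1.1]
grip_width: 0.0188
gripper_force: 39.6
clock: 6.35
ee_pos: [0.4535, 0.2802, 0.0711]
ee_rot: [1.059, 2.958, 0.0]
ft_force: [0.2, -0.1, -0.5]
grip_width: 0.0189
gripper_force: 39.6
shift [3.  1.2 1.6] wz -0.2 pos [0.4535 0.2802 0.0711] tilt [ 2.e-04  1.e-04 -1.e+00] clock 6.35
[ 0.2369204  -0.07285027 -0.49513258] [ 0.01242126  0.01492488 -0.02951757]
```

```bash
python3 -m inch '[[[0,0,0.5,0,0,0,0.15],[0,0,1,0,0,0,0.15],[0,0,1.5,0,0,0,0.15],[0,0,2,0,0,0,0.15],[0,0,2,0,0,0,0.15]]]' 40
python3 -m inch '[[[0,0,2,0,0,0,0.25],[0,0,0,0,0,0,0.5],[0,0,0,0,0,0,0.6],[0,0,0,0,0,0,0.6],[0,0,0,0,0,0,0.6]]]' 40
```

```text
clock: 6.85
ee_pos: [0.4536, 0.2802, 0.0692]
ee_rot: [1.059, 2.958, 0.0]
ft_force: [0.2, -0.6, 1.4]
grip_width: 0.0186
gripper_force: 39.8
clock: 7.35
ee_pos: [0.4535, 0.2802, 0.069]
ee_rot: [1.059, 2.958, 0.0]
ft_force: [0.2, -0.8, 0.2]
grip_width: 0.0516
gripper_force: 0.0
```

```bash
python3 -m inch '[[[0,0,-15,0,0,0,0.6],[0,0,-45,0,0,0,0.6],[0,0,-80,0,0,0,0.6],[0,0,-115,0,0,0,0.6],[0,0,-145,0,0,0,0.6]]]' 40
python3 - <<'E'
from h import *
import cv2
s=get_image("side");t=get_image("top")
f=lambda im,x,y,w,h,k:cv2.resize(im[y:y+h,x:x+w],None,fx=k,fy=k,interpolation=cv2.INTER_CUBIC)
cv2.imwrite("pics/g4.png",np.hstack([f(t,185,230,100,120,4),f(s,205,140,100,120,4)]))
c=[.508,.2371]
goto([*c,.20],50.8)
E
```

```text
clock: 7.85
ee_pos: [0.4536, 0.2802, 0.2159]
ee_rot: [1.059, 2.957, 0.001]
ft_force: [-0.0, 0.8, 0.1]
grip_width: 0.0513
gripper_force: 0.0
shift [-68.2  -1.3  18.7] wz -0.2 pos [0.456  0.2813 0.2185] tilt [ 0.0074  0.0033 -1.    ] clock 7.95
```

View pics/g4.png

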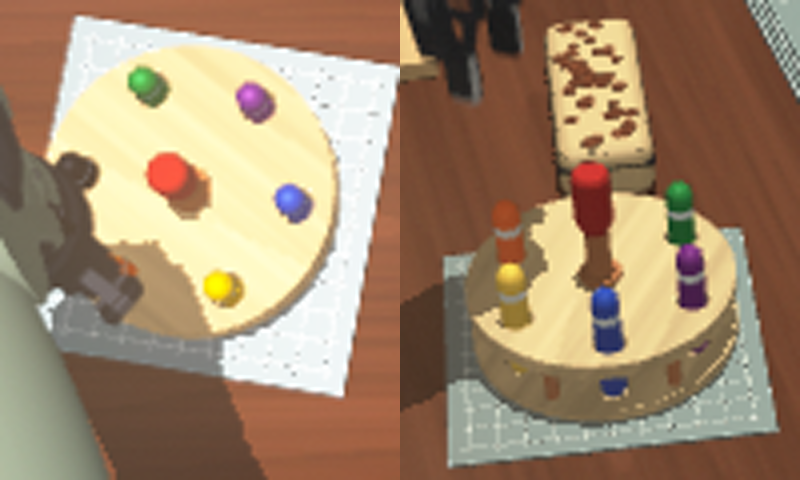

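The orange tube now stands in the hole at the same height as its neighbours (side crop (508,205)). The caddy has not shifted (handle at (168,174) as before). Next I'll move over the handle.

```bash
python3 -m inch '[[[-25,0,0,0,0,0,0.7],[-50,0,0,0,0,0,0.7],[-69,0,0,0,0,0,0.7],[-69,0,0,0,0,0,0.7],[-69,0,0,0,0,0,0.7]]]' 40
python3 - <<'E'
from h import *
import cv2
goto([.5072,.2366,.112],50.8)
s=get_image("side")
cv2.imwrite("pics/g5.png",cv2.resize(s[110:230,200:320],None,fx=5,fy=5,interpolation=cv2.INTER_CUBIC))
p=state()["ee_pos"];print(proj("side",p),proj("side",[[*p[:2],.134],[.508,.2371,.134]]))
E
```

```text
clock: 8.45
ee_pos: [0.5064, 0.2361, 0.2133]
ee_rot: [-1.06, -2.956, 0.001]
ft_force: [-0.3, 1.0, -0.4]
grip_width: 0.0598
gripper_force: 0.0
shift [ -0.5   1.  101.3] wz -0.2 pos [0.5064 0.2361 0.2133] tilt [-0.0017  0.     -1.    ] clock 8.45
[[249.13878908 164.20344505]] [[251.70181789 187.67030495]
 [252.3381453  187.38911807]]
```

View pics/g5.png

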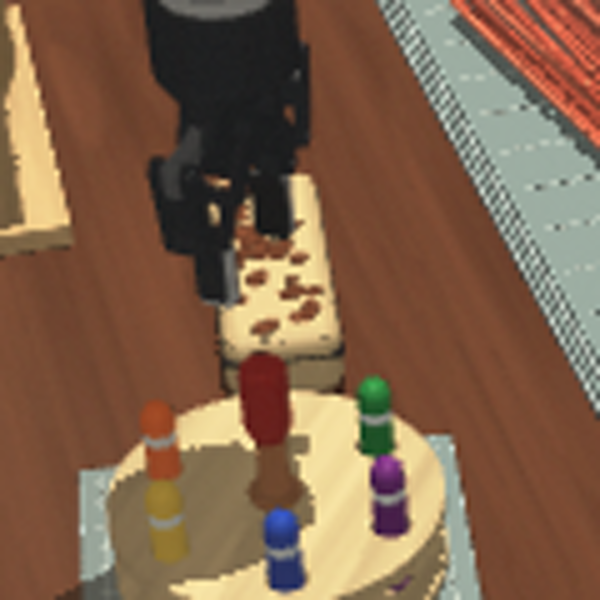

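The open fingers at (220,280) and (272,210) straddle the handle's axis at (265,370). I'll descend, then close.

```bash
python3 -m inch '[[[0,1,30,0,0,0,0.7],[0,1,60,0,0,0,0.7],[0,1,85,0,0,0,0.7],[0,1,100,0,0,0,0.7],[0,1,100,0,0,0,0.7]]]' 40
python3 -m inch '[[[0,0,0,0,0,0,0.5],[0,0,0,0,0,0,0.4],[0,0,0,0,0,0,0.25],[0,0,0,0,0,0,0.2],[0,0,0,0,0,0,0.2]]]' 80
python3 -c "
from h import *
goto([.5072,.2366,.112],50.8); s=state();print(s['ft_force'],s['wrist_torque'])"
```

```text
clock: 9.0
ee_pos: [0.5047, 0.2372, 0.1116]
ee_rot: [-1.056, -2.954, 0.005]
ft_force: [0.4, 0.1, 1.0]
grip_width: 0.0597
gripper_force: 0.0
clock: 9.5
ee_pos: [0.5083, 0.2376, 0.1155]
ee_rot: [1.058, 2.956, 0.003]
ft_force: [-1.0, 0.7, 6.6]
grip_width: 0.0262
gripper_force: 78.6
shift [ 0.2 -1.5  3.5] wz -0.2 pos [0.5083 0.2376 0.1155] tilt [ 0.0023  0.0012 -1.    ] clock 9.5
[-1.01966656  0.74656077  6.55888566] [-0.05934712  0.3243792   0.05583198]
```

```bash
python3 -m inch '[[[0,0,0,0,0,0,0.2],[0,0,-1,0,0,0,0.2],[0,0,-3,0,0,0,0.2],[0,0,-6,0,0,0,0.2],[0,0,-10,0,0,0,0.2]]]' 90
python3 -m inch '[[[0,0,-5,0,0,0,0.2],[0,0,-10,0,0,0,0.2],[0,0,-15,0,0,0,0.2],[0,0,-20,0,0,0,0.2],[0,0,-25,0,0,0,0.2]]]' 90
python3 -c "
from h import *
goto([.5072,.2366,.2155],50.8); s=state();print(s['ft_force'],s['wrist_torque'])"
```

```text
clock: 10.0
ee_pos: [0.5063, 0.2367, 0.1231]
ee_rot: [-1.058, -2.956, 0.003]
ft_force: [1.0, 0.2, -6.5]
grip_width: 0.0256
gripper_force: 88.7
clock: 10.5
ee_pos: [0.5074, 0.2371, 0.1495]
ee_rot: [1.059, 2.958, 0.0]
ft_force: [-0.8, -0.6, -7.7]
grip_width: 0.0261
gripper_force: 88.8
shift [ -0.2  -0.6 -66. ] wz -0.2 pos [0.5074 0.2371 0.1495] tilt [ 1.e-04  1.e-04 -1.e+00] clock 10.5
[-0.81548105 -0.58385987 -7.68946615] [ 0.05274206 -0.02569766  0.06102747]
```

```bash
python3 -m inch '[[[0,0,-5,0,0,0,0.2],[0,0,-11,0,0,0,0.2],[0,0,-18,0,0,0,0.2],[0,0,-25,0,0,0,0.2],[0,0,-32,0,0,0,0.2]]]' 90
python3 -m inch '[[[0,0,-7,0,0,0,0.2],[0,0,-14,0,0,0,0.2],[0,0,-21,0,0,0,0.2],[0,0,-27,0,0,0,0.2],[0,0,-31,0,0,0,0.2]]]' 90
python3 -m inch '[[[0,0,-2,0,0,0,0.2],[0,0,-2,0,0,0,0.2],[0,0,-2,0,0,0,0.2],[0,0,-2,0,0,0,0.2],[0,0,-2,0,0,0,0.2]]]' 90
python3 - <<'E'
from h import *
import cv2
goto([.5072,.2366,.2135],50.8);s=state();print(s['ft_force'],s['wrist_torque'],abs(s['joint_vel']).max())
t=get_image("side")
cv2.imwrite("pics/g6.png",cv2.resize(t[110:260,190:340],None,fx=4,fy=4,interpolation=cv2.INTER_CUBIC))
E
```

```text
clock: 11.0
ee_pos: [0.5074, 0.2371, 0.1817]
ee_rot: [1.059, 2.958, 0.0]
ft_force: [-0.1, -0.1, -7.3]
grip_width: 0.0256
gripper_force: 88.8
clock: 11.5
ee_pos: [0.5076, 0.2372, 0.2127]
ee_rot: [1.059, 2.957, 0.001]
ft_force: [0.2, 0.2, -5.6]
grip_width: 0.0256
gripper_force: 88.8
clock: 12.0
ee_pos: [0.5072, 0.237, 0.2137]
ee_rot: [-1.059, -2.957, 0.001]
ft_force: [-0.2, 0.0, -6.3]
grip_width: 0.0258
gripper_force: 88.8
shift [-0.2 -0.4  0.2] wz -0.2 pos [0.5072 0.237  0.2137] tilt [-5.e-04 -2.e-04 -1.e+00] clock 12.0
[-0.22381358  0.01681709 -6.31648603] [ 0.02864484 -0.033209   -0.04162469] 0.003470579831266576
```

View pics/g6.png

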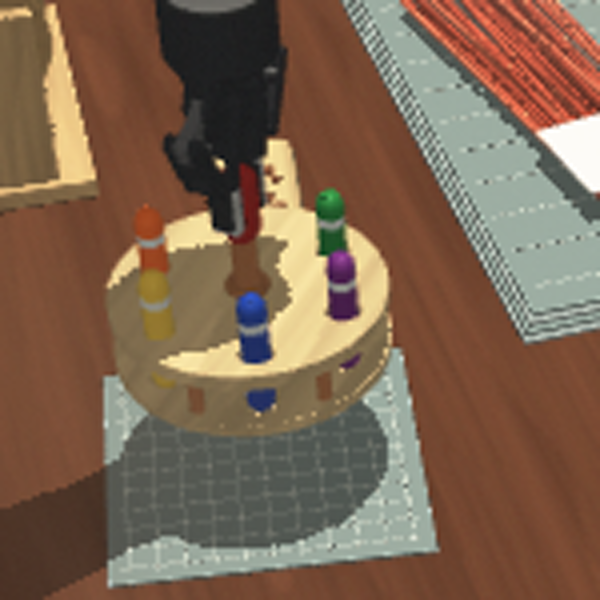

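The side crop shows the caddy clear of the mat with all the tubes in place: orange (148,213), yellow (154,278), blue (251,302), purple (341,262) and green (330,198). The black one is hidden behind the hand. One quick numeric check of level.

Run:
```python
from h import *
o=np.array([[148,213],[154,278],[251,302],[341,262],[330,198]])/4+[190,110]
a=np.radians([0,60,120,180,-120])
L=np.c_[.072*np.cos(a),.072*np.sin(a),0*a+.095]
f=lambda q:(proj("side",R.from_rotvec([q[3],q[4],0]).apply(R.from_euler("z",q[5]).apply(L))+q[:3])-o).ravel()
g=lambda q:np.r_[f(q),(q[0]-.508)/.002,(q[1]-.237)/.002]
r=least_squares(g,[.508,.237,.103,0,0,2.458]);print(r.x[:3].round(4),np.degrees(r.x[3:]).round(1),r.fun.round(1))
print(np.degrees(np.sqrt(np.diag(np.linalg.inv(r.jac.T@r.jac)))[3:])*.4)
```

```text
[0.5079 0.237  0.1018] [  1.    0.7 140.9] [ 0.1  0.1 -0.3 -0.1  0.2  0.2  0.1 -0.2  0.1  0.1 -0.   0. ]
[0.73322828 0.44862526 0.5196452 ]
```

```bash
python3 -c "
from workcell import *
print(close_job())"
```

```text
the job is handed in; nothing more can be done
None
```

The orange tube is seated in the caddy's hole, and I handed in the job with the arm holding the caddy by its red handle, level to about 1°, still and about 10 cm above the mat; the orange, yellow, blue, purple and green tubes are in place, but the hand hid the black one in the last picture, so I couldn't check it.

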